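# Make up a drilling stack in the jig

## Robot

A 7-joint arm with a two-finger parallel gripper is mounted at the origin on a cart in front of the work surface, level with it; the furniture and walls round the work are solid. World frame = base frame: x ahead of the robot, y to its left, z up, the work surface at z = 0. Lengths are in m, angles in rad, forces in N, time in s.
With the tool pointing down it reaches from about 0.4 to 0.85 m from the base axis. Payload 10.4 kg.
Tool frame: the origin (TCP) lies at the centre of the arm's flange, where the gripper is bolted on; the fingertips stand 182 mm ahead of it and the grasp point (between the pads) lies r.grasp_offset ahead of it (r.grasp_offset is the distance from the TCP to the grasp point, in m); z points along the fingers, y is the line along which they close (so a half turn about z gives the same grasp; the last joint's range is limited). The gripper opens to 87 mm and grips with 3 to 60 N. Pads are 19 mm wide; open, the fingers measure 117 mm over their backs; the gripper's body (75 mm by 190 mm) begins 51 mm behind the grasp point.
Start: joints at [-1.306, 0.332, -0.065, 1.46, 0.022, 1.35, -0.088], TCP at [0.177, 0.599, 0.405] pointing down, gripper open.
Joint ranges: [-2.6, 2.6], [-0.5, 2.12], [-1.47, 1.34], [0.16, 2.42], [-1.27, 4.41], [0.06, 2.06], [-2.6, 2.6]. Speed limits (rad/s): [2.22, 2.22, 2.79, 2.79, 3.14, 3.14, 3.14].

## Interface

Orientations are given as a unit quaternion [x, y, z, w].
In Python, from bench import status, vision, job, spotter, r gives the robot as it stands. The module is installed in compiled form; this text tells all that it offers.
- The arm moves only by the tool play_rows, never from a script. Its argument "series" is a list of rows, each a list of 6 numbers: the shift along the tool's x, y, z each as a share of 150 mm, from -1 to 1, then the turn, a rotation vector about the tool's x, y, z each as a share of 30 degrees, from -1 to 1. In form: [[x, y, z, ax, ay, az], ...]. A call has 1 to 5 rows; each row is the pose to reach, as a shift and turn from the pose commanded when the call began, along the tool's axes at that moment; what a row does not reach only later rows make up. A row lasts 1/10 s, in which the tool goes at most 50 mm and 8.59 degrees, less where a joint would pass 70% of its speed; a pose out of reach is approached as far as the arm can. A call with a number of a shift or a turn outside -1 to 1 is refused whole. A call with a gripper value outside its range is refused whole. "fingers" is the opening, from -1 (shut) to 1 (fully open), set as the call begins (left out, the last holds). The fingers move at their own pace and stop on an object; "squeeze" is the grip in N (left out, the last holds). Time passes only in rows, so rows that repeat a pose let the fingers close. It gives the time, the measured TCP pose, the force, the opening and the grip force at its end, in the units of the state.
- status.read_state(): the state, without advancing time (a new reading comes with each control period).
- vision.camera(name): name is "scene" or "top" or "wrist"; returns the picture (480x640x3 uint8, blue, green, red); there is no depth.
- vision.calibration(name): a dict with "fx", "fy", "cx", "cy" (pixels), "D" ([k1, k2, p1, p2, k3] as OpenCV has them; the pictures are not rectified), "rvec" (rotation vector, rad) and "tvec" (3), from world to camera coordinates, as OpenCV has them; the wrist camera has in their place "T_tool_cam" (4x4, takes a point from camera to tool coordinates, whose origin is the TCP and whose axes are the flange's). Camera axes: x right, y down, z forward; pixel columns grow to the right and rows downward; lengths in m; the calibration is good to about 2 mm. A picture is of the moment at which its call begins: read the wrist's pose just before it. calibration takes no time and is no camera call.
- job.close_job(): hands the job in; it is judged then, once.
Trained networks look in the newest picture that a camera, given by its name, has taken for a name from the list of things; names that differ only in an ending like _2 or _b are one class to them, and where a whole thing is asked for, a point or a joint stands for the part that bears it (a point fixed in the world has none). Each returns a list of dicts, best first, with "conf" (0 to 1); they miss things now and then, are a little off and sometimes report something else, mostly with a low value. They report only what shows in the picture. A call takes as long as a camera call.
- spotter.boxes_of(camera, name): "point" ([x, y, z] in m, in world coordinates, good to about 4 mm: the middle of the surface that is visible of it).
- spotter.regions_of(camera, name): "pixels" (480x640 bool, what is visible of it).
The state is a dict: "time": time; "joint_positions": joint angles; "joint_vel": joint speeds; "joint_torque": joint torques, N m; "ee_pos": TCP position; "eef_rot": TCP orientation; "ft_force": force on the tool from outside, world axes, zero at the start; "torque": the same for the moment, N m; "width": finger opening in m; "grip_force": force on a finger pad.
Only numpy, scipy, OpenCV 4.12 (cv2) and the standard library are available. Lean on these libraries where they do the work, as an engineer would, in place of code of your own. Each camera call takes 0.05 s, during which the arm holds its last target. There are 200 camera calls.

## Task

Make up the stack for drilling: lay the plain steel blank on the jig's raised pad, then lay the drill template (the plate with two small raised bushings, bushings up) on the blank. Pad, blank and template have the same outline: bring their edges flush all round with the notched corners above one another, and set each plate down rather than dropping it. Then swing the hold-down bar (the one with the upright handle) across the stack until it is fully home against its stop, and leave the other things on the bench where they are.

Things in the scene. Friction and masses are not known exactly. Their poses are not given: they have to be found in the camera images.
- jig: Drilling jig fixed to the bench: dark base plate 190 x 90 x 8 mm with a raised pad in the plates' outline, pad top 24 mm above the bench. Origin: on the bench surface below the centre of the pad's full outline; z up. Outline 100 x 60 mm (x by y), a 16 x 16 mm square notch cut out of the corner at -x, +y. A post of 18 mm diameter at x = +85, y = 0 mm carries the hold-down bar.
- jig_notch (a point): Inner corner of the notch in the pad, at jig x = -34, y = +14, z = +24 mm.
- blank: Loose plain flat grey steel plate, 10 mm thick, about 0.4 kg, lying flat on the bench. Origin: centre of the underside of the full outline; z up. Outline 100 x 60 mm (x by y), a 16 x 16 mm square notch cut out of the corner at -x, +y. In the finished stack its axes point as the jig's do.
- blank_notch (a point): Inner corner of the blank's notch, at its x = -34, y = +14, z = 0 mm (underside).
- template: Loose flat steel plate, 10 mm thick, about 0.4 kg, like the blank but with two raised round bushings, 14 mm across, 5 mm high, on top at x = +30, y = +18 and x = -30, y = -18 mm. Origin: centre of the underside of the full outline; z up. Outline 100 x 60 mm (x by y), a 16 x 16 mm square notch cut out of the corner at -x, +y. In the stack its axes point as the jig's do.
- template_notch (a point): Inner corner of the template's notch, at its x = -34, y = +14, z = 0 mm (underside).
- hold_down (a joint): Angle of the hold-down bar about its vertical pivot (rad): 0 = home at its stop, across the stack along the pad's middle line; grows to 1.8 as it swings aside to the jig's +y. From the pivot the bar points along (-cos q, +sin q) in jig x, y. It stays where left (0.6 N at the handle moves it). Bar 16 mm wide, 58 to 68 mm above the bench; a foot under it clears the stack by 4 mm.
- hold_down_pivot (a point): On the axis of the hold-down's pivot, at jig x = +85, y = 0, 58 mm above the bench.
- handle (a point): Middle of the upright round black handle on the bar, 135 mm from the pivot; 16 mm in diameter (19 mm near the top), from 68 to 108 mm above the bench; this point is 88 mm above the bench. Can be pinched from above or pushed sideways.
- v_block: Bystander: steel V-block, 45 x 55 x 38 mm, origin at the centre of its underside. Leave it alone.
- gear_wheel: Bystander: gear wheel, 84 mm in diameter, 26 mm high, origin at the centre of its underside. Leave it alone.
- shaft: Bystander: stepped shaft standing on end, 35 mm in diameter, 110 mm high, origin at the centre of its underside. Leave it alone.

How it is judged:
By the outcome, as a careful person would: the job done as asked, in the order asked, and still so for the second after the job is handed in, with the robot touching nothing.
It also fails if it takes over 69 s, if anything falls off the work surface, if the arm or the gripper's body presses on something with over 40 N, if the wrist force passes 120 N, or if a joint passes its speed limit or range.

## Working session

There is one attempt and no reset: what is moved stays moved. The work goes in short steps, Python scripts to look and compute and a tool call to move; the robot and the scene stay as the last step left them, time stands still between calls to the robot, and variables do not carry over. Pictures are saved under pics/ and viewed, at most 10 in all, crops included, and the job is handed in when it is done.

Besides the shell and the picture viewer there is one more tool, called as name(argument=value, ...), one argument or row to a line, values as JSON. play_rows: Moves the arm, as the interface text tells. Shift numbers are shares of 150 mm and turn numbers shares of 30 degrees, none past 1 either way. Its arguments: {"type":"object","properties":{"series":{"type":"array","items":{"type":"array","items":{"type":"number"}}},"fingers":{"type":"number"},"squeeze":{"type":"number"}},"required":["series"]}

```bash
mkdir -p pics
python3 - <<'E'
from bench import status, vision, job, spotter, r
import cv2,numpy as np
print(r.grasp_offset); s=status.read_state(); print({k:np.round(v,3) for k,v in s.items()})
for n in ["scene","top"]:
    im=vision.camera(n); cv2.imwrite(f"pics/{n}0.png",im)
    c=vision.calibration(n); print(n,c)
    for o in ["jig","blank","template","handle","v_block","gear_wheel","shaft"]:
        print(o,[(np.round(d["point"],3),round(d["conf"],2)) for d in spotter.boxes_of(n,o)][:3])
print(vision.calibration("wrist"))
E
```

```text
0.1635
{'time': np.float64(0.0), 'joint_positions': array([-1.306,  0.333, -0.065,  1.461,  0.022,  1.35 , -0.089]), 'joint_vel': array([ 0.   ,  0.   ,  0.001, -0.   ,  0.002,  0.   ,  0.001]), 'joint_torque': array([ 1.0000e-03, -6.2327e+01,  2.5000e-02, -3.8989e+01, -6.1000e-02,
        4.0000e-02,  0.0000e+00]), 'ee_pos': array([0.177, 0.599, 0.404]), 'eef_rot': array([ 0.143,  0.99 , -0.001, -0.   ]), 'ft_force': array([ 0.71 , -0.039,  0.487]), 'torque': array([-0.009,  0.03 ,  0.034]), 'grip_force': np.float64(0.0), 'width': np.float64(0.087)}
scene {'fx': 455.8210799473629, 'fy': 455.8210799473629, 'cx': 314.6646684361669, 'cy': 245.66441317898554, 'D': array([-0.11804041,  0.        ,  0.        ,  0.        ,  0.        ]), 'rvec': array([ 1.85375759, -1.13679915,  0.64936361]), 'tvec': array([-0.41916011,  0.29525545,  0.61276083])}
jig [(array([0.503, 0.07 , 0.021]), 0.94)]
blank [(array([ 0.531, -0.398,  0.014]), 0.55)]
template [(array([ 0.472, -0.189,  0.011]), 0.63)]
handle [(array([0.55 , 0.152, 0.068]), 0.57), (array([0.502, 0.073, 0.018]), 0.18)]
v_block [(array([ 
[... 642 characters left out ...]
2, 0.075, 0.015]), 0.41)]
gear_wheel [(array([ 0.686, -0.2  ,  0.02 ]), 0.91), (array([0.556, 0.146, 0.065]), 0.67)]
shaft [(array([ 0.434, -0.496,  0.06 ]), 0.79)]
{'fx': 398.8045231016688, 'fy': 398.8045231016688, 'cx': 324.8498378717925, 'cy': 233.9812926725758, 'D': array([-0.08325332,  0.        ,  0.        ,  0.        ,  0.        ]), 'T_tool_cam': array([[-8.48786341e-04, -9.64796845e-01, -2.62994918e-01,
         7.19040438e-02],
       [ 9.99999591e-01, -9.00769684e-04,  7.70880091e-05,
        -6.77992805e-04],
       [-3.11272117e-04, -2.62994745e-01,  9.64797216e-01,
         1.91843592e-02],
       [ 0.00000000e+00,  0.00000000e+00,  0.00000000e+00,
         1.00000000e+00]])}
```

View pics/top0.png

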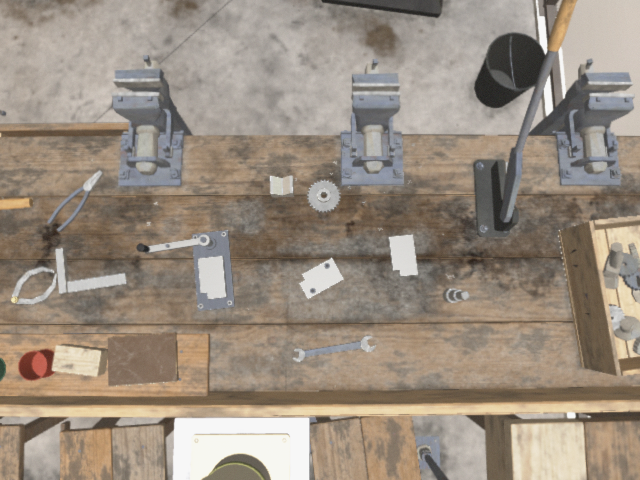

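View pics/scene0.png

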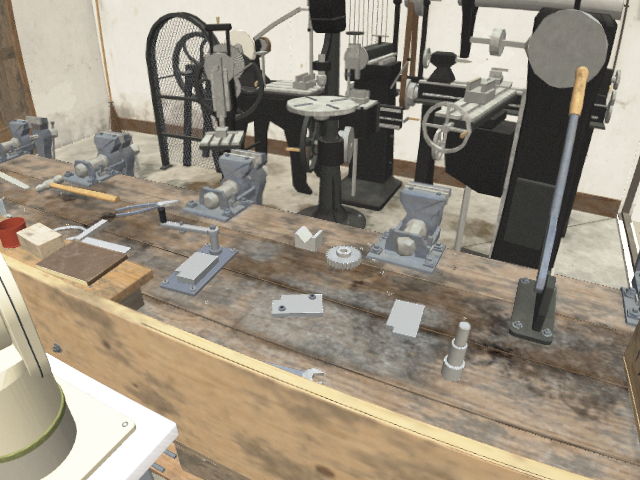

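Top view: jig at (211,277), with its post at (204,240), handle at (142,248) and pad notch at about (200,297). The template is at (321,278) and the blank at (403,255), notch at about (393,272). In the scene view the bar is swung aside to the left, away from the pad.

```bash
cat > h.py <<'E'
from bench import status, vision, job, spotter, r
import cv2,numpy as np,sys
from scipy.spatial.transform import Rotation as R
from scipy.optimize import least_squares
def pose():
    s=status.read_state(); return np.array(s["ee_pos"]),R.from_quat(s["eef_rot"])
def down(yaw):  # tool x = -(cos,sin)(yaw), z down
    c,s=np.cos(yaw),np.sin(yaw); return R.from_matrix(np.array([[-c,-s,0],[-s,c,0],[0,0,-1.]]))
def plan(wps):
    """wps: [x,y,z,yaw] list -> rows (shift/150mm, turn/30deg) one call per chunk"""
    p,q=pose()
    for w in wps:
        t=np.array(w[:3]); g=down(w[3])
        rv=(q.inv()*g).as_rotvec(); d=q.inv().apply(t-p)
        n=int(max(1,np.ceil(max(abs(d).max()/.148,np.degrees(abs(rv)).max()/29.8))))
        for k in range(n):
            p2=p+(t-p)/(n-k); q2=q*R.from_rotvec((q.inv()*g).as_rotvec()/(n-k))
            d=q.inv().apply(p2-p); a=np.degrees((q.inv()*q2).as_rotvec())
            print(np.round(np.r_[d/.15,a/30],3).tolist(),"rows>=",int(max(np.ceil(np.linalg.norm(d)/.05),np.ceil(np.linalg.norm(a)/8.59))))
            p,q=p2,q2
def cam(name,po=None):
    c=vision.calibration(name); K=np.array([[c["fx"],0,c["cx"]],[0,c["fy"],c["cy"]],[0,0,1]])
    if name=="wrist":
        p,q=po; T=np.eye(4);T[:3,:3]=q.as_matrix();T[:3,3]=p; W=T@c["T_tool_cam"]
        return K,c["D"],W[:3,:3],W[:3,3]
    Rm=cv2.Rodrigues(c["rvec"])[0]; return K,c["D"],Rm.T,-Rm.T@c["tvec"]
def rays(px,cm):
    K,D,Rw,o=cm; u=cv2.undistortPoints(np.array(px,float).reshape(-1,1,2),K,D)[:,0]
    return np.c_[u,np.ones(len(u))]@Rw.T
def plane(px,cm,z):
    d=rays(px,cm); return (cm[3]+d*((z-cm[3][2])/d[:,2])[:,None])[:,:2]
def proj(P,cm):
    K,D,Rw,o=cm; Rc=Rw.T; return cv2.projectPoints(np.array(P,float).reshape(-1,1,3),cv2.Rodrigues(Rc)[0],-Rc@o,K,D)[0][:,0]
def tri(obs): # [(px,cm)] -> point, rms gap
    A=np.zeros((3,3));b=np.zeros(3);L=[]
    for px,cm in obs:
        d=rays([px],cm)[0];d/=np.linalg.norm(d);M=np.eye(3)-np.outer(d,d);A+=M;b+=M@cm[3];L.append((M,cm[3]))
    X=np.linalg.solve(A,b); return X,max(np.linalg.norm(M@(X-o)) for M,o in L)
POLY=np.array([[-50,-30],[50,-30],[50,30],[-34,30],[-34,14],[-50,14]])/1000.
def sdist(P):
    a=POLY;b=np.roll(POLY,-1,0);ab=b-a
    t=np.clip(((P[:,None]-a)*ab).sum(2)/(ab**2).sum(1),0,1)
    d=np.linalg.norm(P[:,None]-a-t[...,None]*ab,axis=2).min(1)
    return d
def fit(pts,x0):
    """fit outline pose to world xy contour pts, all 4 starts at yaw+k*90"""
    best=None
    for k in range(4):
        f=lambda v:sdist((pts-v[:2])@np.array([[np.cos(v[2]),-np.sin(v[2])],[np.sin(v[2]),np.cos(v[2])]]))
        s=least_squares(f,[x0[0],x0[1],x0[2]+k*np.pi/2],loss="soft_l1",f_scale=.001,x_scale=[.01,.01,.1])
        if best is None or s.cost<best.cost: best=s
    v=best.x.copy(); v[2]=(v[2]+np.pi)%(2*np.pi)-np.pi; return v,np.sqrt(np.mean(best.fun**2))
def face(mask):
    cs,_=cv2.findContours(mask.astype(np.uint8),cv2.RETR_EXTERNAL,cv2.CHAIN_APPROX_NONE)
    return max(cs,key=cv2.contourArea)[:,0].astype(float)
E
python3 - <<'E'
from h import *
im=vision.camera("top"); cm=cam("top")
for n,z in [("blank",.01),("template",.01)]:
    m=spotter.regions_of("top",n)[0]["pixels"]; c=face(m); P=plane(c,cm,z); print(n,fit(P,[*P.mean(0),0]))
g=cv2.cvtColor(im,cv2.COLOR_BGR2GRAY); m=np.zeros_like(g); m[250:302,185:240]=(g[250:302,185:240]>150)
P=plane(face(m),cm,.024); print("pad",fit(P,[*P.mean(0),0]))
print("pivot~",plane([(204,240)],cm,.068),"handle",plane([(142,248)],cm,.108))
plan([[.42,.2,.40,0],[.51,.075,.33,0]])
E
```

```text
blank (array([ 0.534279  , -0.38939451,  0.08893101]), np.float64(0.001094089492722275))
template (array([ 0.47850079, -0.18650296, -1.07250291]), np.float64(0.0015873111471161364))
pad (array([0.48110596, 0.07356554, 0.10422713]), np.float64(0.001128113296891586))
pivot~ [[0.56460996 0.08183427]] handle [[0.541445   0.20933713]]
[-0.769, -0.698, 0.011, 0.0, 0.0, -0.183] rows>= 4
[-0.698, -0.768, 0.011, 0.0, 0.0, -0.183] rows>= 4
[-0.622, -0.832, 0.011, 0.0, 0.0, -0.183] rows>= 4
[-0.6, -0.833, 0.467, 0.0, 0.0, -0.0] rows>= 4
```

play_rows(
  series=[
    [-0.77,-0.7,0.01,0,0,-0.18],
    [-0.77,-0.7,0.01,0,0,-0.18],
    [-0.77,-0.7,0.01,0,0,-0.18],
    [-0.77,-0.7,0.01,0,0,-0.18],
  ],
)

```text
time: 1.35
ee_pos: [0.2626, 0.4611, 0.4037]
eef_rot: [0.1, 0.995, -0.0, 0.001]
ft_force: [0.5, 0.6, 0.7]
width: 0.0867
grip_force: 0.0
```

play_rows(
  series=[
    [-0.7,-0.77,0.01,0,0,-0.18],
    [-0.7,-0.77,0.01,0,0,-0.18],
    [-0.7,-0.77,0.01,0,0,-0.18],
    [-0.7,-0.77,0.01,0,0,-0.18],
  ],
)

```text
time: 1.75
ee_pos: [0.3424, 0.3274, 0.4021]
eef_rot: [0.054, 0.999, -0.0, 0.001]
ft_force: [0.2, 1.1, 0.4]
width: 0.0871
grip_force: 0.0
```

play_rows(
  series=[
    [-0.5,-0.83,0.01,0,0,0],
    [-0.5,-0.83,0.01,0,0,0],
    [-0.5,-0.83,0.01,0,0,0],
    [-0.5,-0.83,0.01,0,0,0],
  ],
)

```text
time: 2.15
ee_pos: [0.4037, 0.196, 0.4006]
eef_rot: [0.054, 0.999, -0.0, 0.001]
ft_force: [-0.3, -0.0, 0.0]
width: 0.0869
grip_force: 0.0
```

Run:
```python
from h import *
p,q=pose(); print(p,q.as_quat(),status.read_state()["time"])
plan([[.481,.0736,.32,.104]])
```

```text
[0.4036931 0.1959631 0.4006334] [ 5.36867231e-02  9.98557681e-01 -6.72028335e-05  5.37017569e-04] 2.15
[-0.599, -0.756, 0.538, -0.0, 0.002, -0.404] rows>= 4
```

play_rows(
  series=[
    [-0.6,-0.756,0.538,0,0,-0.404],
    [-0.6,-0.756,0.538,0,0,-0.404],
    [-0.6,-0.756,0.538,0,0,-0.404],
    [-0.6,-0.756,0.538,0,0,-0.404],
    [-0.6,-0.756,0.538,0,0,-0.404],
  ],
)

```text
time: 2.65
ee_pos: [0.4803, 0.0772, 0.318]
eef_rot: [-0.054, 0.999, -0.001, -0.001]
ft_force: [-0.2, 0.8, -0.4]
width: 0.0869
grip_force: 0.0
```

Run:
```python
from h import *
po=pose(); print(po[0],po[1].as_quat(),np.abs(status.read_state()["joint_vel"]).max())
im=vision.camera("wrist"); cv2.imwrite("pics/w_jig.png",im); cm=cam("wrist",po)
for d in spotter.regions_of("wrist","jig")[:1]: print(d["conf"],d["pixels"].sum())
g=cv2.cvtColor(im,cv2.COLOR_BGR2GRAY)
u=proj(np.c_[POLY@np.array([[np.cos(.104),np.sin(.104)],[-np.sin(.104),np.cos(.104)]])+[.481,.0736],np.full(6,.024)],cm); print(u.round())
x0,y0=u.min(0).astype(int)-25;x1,y1=u.max(0).astype(int)+25
o,_=cv2.threshold(g[y0:y1,x0:x1],0,255,cv2.THRESH_OTSU); print("otsu",o)
m=np.zeros_like(g); m[y0:y1,x0:x1]=g[y0:y1,x0:x1]>o; c=face(m)
print(fit(plane(c,cm,.024),[.481,.0736,.104]))
cv2.drawContours(im,[c.astype(int)],-1,(0,0,255),1); cv2.imwrite("pics/w_jig.png",im)
```

```text
[0.48033081 0.07715512 0.31803679] [-5.40730939e-02  9.98536018e-01 -9.15081530e-04 -1.04133214e-03] 0.06400492778546675
0.2 3902
[[277. 161.]
 [281. 296.]
 [361. 296.]
 [365. 184.]
 [342. 184.]
 [342. 161.]]
otsu 148.0
(array([0.48095566, 0.07169326, 0.10759041]), np.float64(0.0006135992062864981))
```

View pics/w_jig.png

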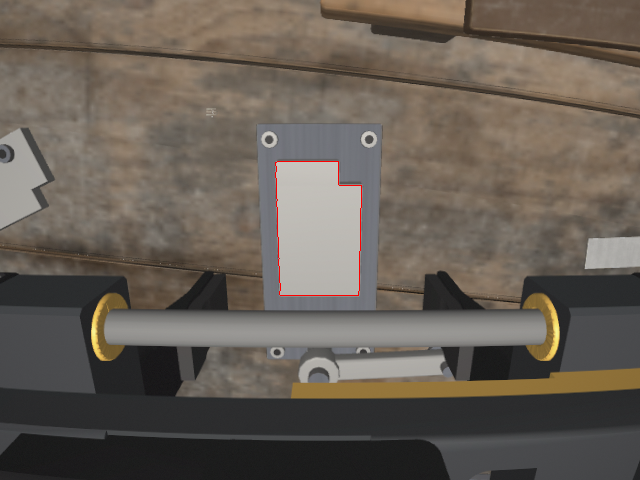

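The pad outline is cleanly traced: corners at (277,161), (281,296), (361,296), with the notch at (342,184). Next a settled shot and a shifted one, to measure the height.

```bash
cat >> h.py <<'E'
def shot(guess,z,thr=None,save=None):
    """settled wrist shot; fit plate top outline at height z near guess; returns v,rms,cm,corner pixels (subpixel from per-image homography fit)"""
    po=pose(); im=vision.camera("wrist"); cm=cam("wrist",po); g=cv2.cvtColor(im,cv2.COLOR_BGR2GRAY)
    u=proj(np.c_[world(guess),np.full(6,z)],cm)
    x0,y0=np.clip(u.min(0).astype(int)-22,0,None);x1,y1=u.max(0).astype(int)+22
    s=g[y0:y1,x0:x1]; o=thr or cv2.threshold(s,0,255,cv2.THRESH_OTSU)[0]
    m=np.zeros_like(g); m[y0:y1,x0:x1]=s>o; c=face(m); v,e=fit(plane(c,cm,z),guess)
    if save: cv2.drawContours(im,[c.astype(int)],-1,(0,0,255),1); cv2.imwrite(save,im[max(y0-100,0):y1+100,max(x0-150,0):x1+150])
    print("tcp",po[0].round(4),"fit",v.round(4),"rms",round(e*1e3,2),"mm otsu",o,"vel",np.abs(status.read_state()["joint_vel"]).max().round(3),"t",status.read_state()["time"])
    return v,e,cm,proj(np.c_[world(v),np.full(6,z)],cm)
def world(v):
    c,s=np.cos(v[2]),np.sin(v[2]); return POLY@np.array([[c,s],[-s,c]])+v[:2]
def save_obs(n,o): np.save(n,np.array([o[0],o[3],o[2]],dtype=object),allow_pickle=True)
def load_obs(n): v,u,cm=np.load(n,allow_pickle=True); return v,u,cm
E
python3 - <<'E'
from h import *
o=shot([.481,.0717,.1076],.024); save_obs("jig1.npy",o)
E
```

```text
tcp [0.4797 0.0801 0.3196] fit [0.4812 0.0717 0.1094] rms 0.62 mm otsu 148.0 vel 0.013 t 2.8
```

play_rows(
  series=[
    [0,-0.4,0,0,0,0],
    [0,-0.4,0,0,0,0],
    [0,-0.4,0,0,0,0],
    [0,-0.4,0,0,0,0],
    [0,-0.4,0,0,0,0],
  ],
)

```text
time: 3.3
ee_pos: [0.4864, 0.0214, 0.3198]
eef_rot: [-0.057, 0.998, 0.0, 0.0]
ft_force: [-0.9, -0.5, 0.5]
width: 0.087
grip_force: 0.0
```

Run:
```python
from h import *
o=shot([.481,.0717,.1076],.024); save_obs("jig2.npy",o)
a=load_obs("jig1.npy");b=load_obs("jig2.npy")
for i in range(6): 
    X,g=tri([(a[1][i],a[2]),(b[1][i],b[2])]); print(X.round(4),round(g*1e3,2))
plan([[.534,-.3894,.306,.0889]])
```

```text
tcp [0.4864 0.0214 0.3198] fit [0.4813 0.0719 0.106 ] rms 1.54 mm otsu 145.0 vel 0.007 t 3.35
[0.4346 0.0367 0.0258] 0.02
[0.5341 0.0474 0.0242] 0.02
[0.5277 0.107  0.0241] 0.11
[0.444  0.0977 0.0255] 0.12
[0.4457 0.0819 0.0255] 0.09
[0.4299 0.0801 0.0258] 0.09
[-0.001, -0.918, 0.03, 0.0, 0.0, 0.016] rows>= 3
[-0.009, -0.918, 0.03, 0.0, 0.0, 0.016] rows>= 3
[-0.016, -0.918, 0.03, 0.0, 0.0, 0.016] rows>= 3
```

play_rows(
  series=[
    [0,-0.92,0.03,0,0,0],
    [0,-0.92,0.03,0,0,0],
    [0,-0.92,0.03,0,0,0],
  ],
)

```text
time: 3.65
ee_pos: [0.502, -0.1192, 0.3152]
eef_rot: [-0.056, 0.998, -0.0, 0.0]
ft_force: [0.2, 0.3, -0.3]
width: 0.0874
grip_force: 0.0
```

play_rows(
  series=[
    [0,-0.92,0.03,0,0,0],
    [0,-0.92,0.03,0,0,0],
    [0,-0.92,0.03,0,0,0],
  ],
)

```text
time: 3.95
ee_pos: [0.5176, -0.2565, 0.3105]
eef_rot: [-0.056, 0.998, -0.0, 0.0]
ft_force: [0.8, -0.3, 0.0]
width: 0.0871
grip_force: 0.0
```

play_rows(
  series=[
    [-0.01,-0.92,0.03,0,0,0],
    [-0.01,-0.92,0.03,0,0,0],
    [-0.01,-0.92,0.03,0,0,0],
    [-0.01,-0.92,0.03,0,0,0],
    [-0.01,-0.92,0.03,0,0,0],
  ],
)

```text
time: 4.45
ee_pos: [0.5346, -0.3916, 0.3052]
eef_rot: [-0.056, 0.998, 0.0, -0.0]
ft_force: [-0.5, 0.3, 0.1]
width: 0.0872
grip_force: 0.0
```

Run:
```python
from h import *
o=shot([.534,-.3894,.089],.01,save="pics/w_blank.png"); save_obs("bl1.npy",o)
print((pose()[1]*down(0).inv()).as_rotvec()[2])
plan([[*o[0][:2],.25,o[0][2]]])
```

```text
tcp [ 0.5346 -0.3916  0.3052] fit [ 0.534  -0.3924  0.0992] rms 0.58 mm otsu 155.0 vel 0.024 t 4.5
0.11340172127508094
[0.008, -0.013, 0.37, 0.002, -0.001, 0.027] rows>= 2
```

View pics/w_blank.png

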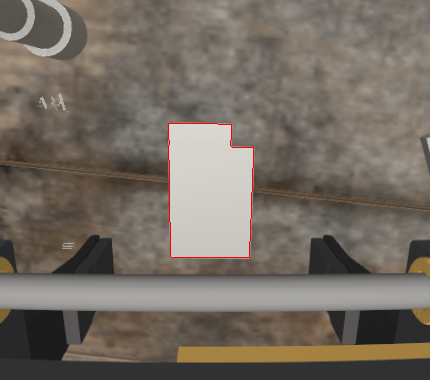

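The blank is cleanly traced, with its notch at about (232,147) in the crop. The shaft at upper left is clear of it. I'll descend partway and check the height.

play_rows(
  series=[
    [0.01,-0.01,0.37,0,0,0.03],
    [0.01,-0.01,0.37,0,0,0.03],
    [0.01,-0.01,0.37,0,0,0.03],
    [0.01,-0.01,0.37,0,0,0.03],
  ],
)

```text
time: 4.9
ee_pos: [0.5338, -0.3928, 0.2523]
eef_rot: [-0.049, 0.999, -0.0, 0.001]
ft_force: [-0.1, -0.3, 1.0]
width: 0.0871
grip_force: 0.0
```

Run:
```python
from h import *
o=shot([.534,-.3924,.099],.01); a=load_obs("bl1.npy")
for i in range(6):
    X,g=tri([(a[1][i],a[2]),(o[3][i],o[2])]); print(X.round(4),round(g*1e3,2))
print((pose()[1]*down(0).inv()).as_rotvec()[2])
plan([[*o[0][:2],.1835,o[0][2]]])
```

```text
tcp [ 0.5338 -0.3928  0.2523] fit [ 0.534  -0.3924  0.0984] rms 5.12 mm otsu 152.0 vel 0.006 t 4.95
[ 0.4873 -0.4273  0.0095] 0.01
[ 0.5867 -0.4173  0.0101] 0.02
[ 0.5807 -0.3577  0.0103] 0.03
[ 0.4971 -0.3661  0.0111] 0.01
[ 0.4987 -0.3819  0.0111] 0.0
[ 0.4827 -0.3835  0.0118] 0.0
0.09755858829432974
[-0.002, 0.005, 0.461, -0.002, 0.004, -0.002] rows>= 2
```

play_rows(
  series=[
    [0,0.005,0.25,0,0,0],
    [0,0.005,0.4,0,0,0],
    [0,0.005,0.454,0,0,0],
    [0,0.005,0.454,0,0,0],
    [0,0.005,0.454,0,0,0],
  ],
)

```text
time: 5.45
ee_pos: [0.5335, -0.393, 0.1843]
eef_rot: [-0.048, 0.999, -0.001, 0.001]
ft_force: [0.3, -0.0, -0.7]
width: 0.0873
grip_force: 0.0
```

play_rows(
  series=[
    [0,0,0,0,0,0],
    [0,0,0,0,0,0],
    [0,0,0,0,0,0],
    [0,0,0,0,0,0],
    [0,0,0,0,0,0],
  ],
  fingers=-0.2,
  squeeze=35,
)

```text
time: 5.95
ee_pos: [0.5331, -0.3926, 0.1828]
eef_rot: [-0.048, 0.999, -0.0, 0.0]
ft_force: [-0.7, 0.2, 3.1]
width: 0.0595
grip_force: 35.7
```

play_rows(
  series=[
    [0,0,-0.2,0,0,0],
    [0,0,-0.4,0,0,0],
    [0,0,-0.6,0,0,0],
    [0,0,-0.6,0,0,0],
  ],
)

```text
time: 6.35
ee_pos: [0.5335, -0.3934, 0.2759]
eef_rot: [-0.048, 0.999, -0.001, 0.002]
ft_force: [0.8, -0.5, -4.1]
width: 0.0597
grip_force: 35.0
```

Run:
```python
from h import *
print(status.read_state()["grip_force"],status.read_state()["width"],pose()[0])
plan([[.481,.0718,.27,.108]])
```

```text
34.99778151512146 0.059669259886260956 [ 0.53345159 -0.39344628  0.27593053]
[0.013, 0.78, 0.007, -0.002, 0.002, -0.006] rows>= 3
[0.01, 0.78, 0.008, -0.002, 0.002, -0.006] rows>= 3
[0.008, 0.78, 0.009, -0.002, 0.002, -0.006] rows>= 3
[0.006, 0.78, 0.009, -0.002, 0.002, -0.006] rows>= 3
```

play_rows(
  series=[
    [0.01,0.26,0,0,0,0],
    [0.01,0.52,0,0,0,0],
    [0.01,0.78,0,0,0,0],
  ],
)

```text
time: 6.65
ee_pos: [0.5192, -0.2745, 0.2703]
eef_rot: [-0.048, 0.999, 0.001, -0.001]
ft_force: [0.8, 0.5, -3.8]
width: 0.0595
grip_force: 35.0
```

play_rows(
  series=[
    [0.01,0.26,0,0,0,0],
    [0.01,0.52,0,0,0,0],
    [0.01,0.78,0,0,0,0],
  ],
)

```text
time: 6.95
ee_pos: [0.5064, -0.158, 0.2707]
eef_rot: [-0.048, 0.999, 0.0, -0.001]
ft_force: [1.0, -1.0, -4.4]
width: 0.0598
grip_force: 35.0
```

play_rows(
  series=[
    [0.01,0.26,0,0,0,0],
    [0.01,0.52,0,0,0,0],
    [0.01,0.78,0,0,0,0],
  ],
)

```text
time: 7.25
ee_pos: [0.4935, -0.0419, 0.271]
eef_rot: [-0.048, 0.999, 0.0, -0.001]
ft_force: [-0.0, -0.2, -4.7]
width: 0.0594
grip_force: 35.0
```

play_rows(
  series=[
    [0.01,0.26,0,0,0,-0.02],
    [0.01,0.52,0,0,0,-0.02],
    [0.01,0.7,0,0,0,-0.02],
    [0.01,0.78,0,0,0,-0.02],
    [0.01,0.78,0,0,0,-0.02],
  ],
)

```text
time: 7.75
ee_pos: [0.4812, 0.0742, 0.2713]
eef_rot: [-0.055, 0.998, -0.0, -0.001]
ft_force: [0.2, -1.1, -5.2]
width: 0.0596
grip_force: 35.0
```

Run:
```python
from h import *
s=status.read_state();print(s["grip_force"],pose()[0],(pose()[1]*down(0).inv()).as_rotvec(),np.abs(s["joint_vel"]).max())
vision.camera("wrist");vision.camera("wrist");print(pose()[0],(pose()[1]*down(0).inv()).as_rotvec())
plan([[.4805,.0718,.225,.108]])
```

```text
34.99807834625244 [0.48118524 0.07420078 0.27128882] [-0.00023693  0.00181039  0.11000319] 0.04562313986656345
[0.48167928 0.07159841 0.27171083] [-0.00092672  0.00114117  0.10621354]
[0.007, 0.002, 0.311, -0.002, -0.002, -0.003] rows>= 1
```

play_rows(
  series=[
    [0.007,0.002,0.2,0,0,0],
    [0.007,0.002,0.36,0,0,0],
    [0.007,0.002,0.39,0,0,0],
    [0.007,0.002,0.39,0,0,0],
    [0.007,0.002,0.39,0,0,0],
  ],
)

```text
time: 8.35
ee_pos: [0.4814, 0.0723, 0.2149]
eef_rot: [-0.053, 0.999, 0.0, 0.001]
ft_force: [-0.3, -0.0, -4.3]
width: 0.0596
grip_force: 35.0
```

Run:
```python
from h import *
P=[]
for i in range(4):
    im=vision.camera("wrist"); P.append(np.r_[pose()[0],(pose()[1]*down(0).inv()).as_rotvec()])
print(np.round(P,4)); cv2.imwrite("pics/w_place.png",im)
plan([[.4805,.0718,.2075,.108]])
```

```text
[[ 0.4814  0.0725  0.2151  0.0005 -0.0017  0.1062]
 [ 0.4814  0.0727  0.2151  0.0007 -0.0018  0.1066]
 [ 0.4813  0.0728  0.215   0.0007 -0.0018  0.1068]
 [ 0.4812  0.0729  0.2148  0.0007 -0.0015  0.1069]]
[0.005, -0.007, 0.049, 0.001, 0.003, -0.002] rows>= 1
```

View pics/w_place.png

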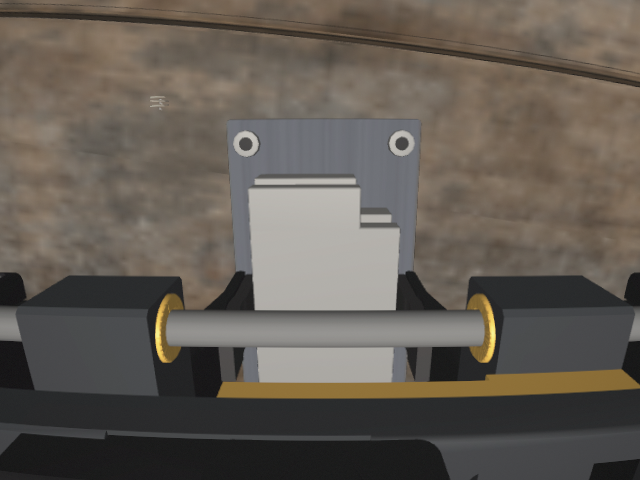

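The held blank's near edge runs from (249,187) to (360,187), and the pad's near edge shows behind it from (255,178) to (356,178). I'll compute the offset between them.

Run:
```python
from h import *
po=pose(); cm=cam("wrist",po)
A=plane([(255,178),(356,178)],cm,.024); B=plane([(249,187),(360,187)],cm,po[0][2]-.1836+.01)
c,s=np.cos(.108),np.sin(.108); M=np.array([[c,-s],[s,c]])
print("pad in jig",(A-[.4812,.0718])@M*1e3); print("plate",(B-[.4812,.0718])@M*1e3)
```

```text
pad in jig [[-50.07675162 -29.4135449 ]
 [-49.93741444  14.1035309 ]]
plate [[-48.77844487 -28.91614992]
 [-48.64449277  14.36513528]]
```

play_rows(
  series=[
    [0.008,-0.003,0.015,0,0,0],
    [0.008,-0.003,0.03,0,0,0],
    [0.008,-0.003,0.042,0,0,0],
    [0.008,-0.003,0.042,0,0,0],
    [0.008,-0.003,0.042,0,0,0],
  ],
)

```text
time: 9.05
ee_pos: [0.4796, 0.0723, 0.2076]
eef_rot: [-0.053, 0.999, -0.0, -0.0]
ft_force: [0.0, 0.4, -4.6]
width: 0.0596
grip_force: 35.0
```

Run:
```python
from h import *
for i in range(3):
    im=vision.camera("wrist"); s=status.read_state(); print(pose()[0].round(4),(pose()[1]*down(0).inv()).as_rotvec().round(4),np.round(s["ft_force"],1))
cv2.imwrite("pics/w_pl2.png",cv2.resize(im[140:260,220:430],None,fx=3,fy=3))
```

```text
[0.4797 0.0723 0.2076] [-0.000e+00  1.000e-04  1.069e-01] [-0.4  0.4 -4.6]
[0.4797 0.0723 0.2076] [1.00e-04 0.00e+00 1.07e-01] [ 0.2  0.1 -5.4]
[0.4797 0.0724 0.2077] [ 1.000e-04 -1.000e-04  1.071e-01] [-0.8  0.6 -4.1]
```

View pics/w_pl2.png

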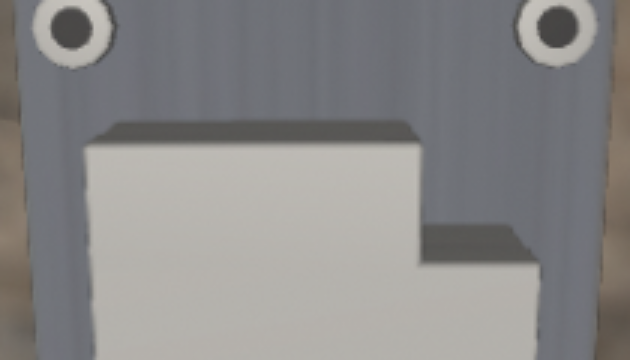

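The blank now covers the pad with no light pad edge showing, and the force still reads its full weight. I'll lower the last millimetre.

play_rows(
  series=[
    [0,0,0.004,0,0,0],
    [0,0,0.007,0,0,0],
    [0,0,0.01,0,0,0],
    [0,0,0.01,0,0,0],
  ],
)

```text
time: 9.6
ee_pos: [0.4797, 0.0723, 0.2067]
eef_rot: [-0.053, 0.999, 0.0, -0.0]
ft_force: [-3.5, -1.0, 6.0]
width: 0.0594
grip_force: 35.1
```

play_rows(
  series=[
    [0,0,-0.003,0,0,0],
    [0,0,-0.003,0,0,0],
    [0,0,-0.003,0,0,0],
    [0,0,-0.003,0,0,0],
  ],
  fingers=1,
)

```text
time: 10.0
ee_pos: [0.4798, 0.0723, 0.2067]
eef_rot: [-0.053, 0.999, 0.0, 0.0]
ft_force: [1.1, -0.4, -0.6]
width: 0.0825
grip_force: 0.0
```

play_rows(
  series=[
    [0,0,-0.2,0,0,0],
    [0,0,-0.5,0,0,0],
    [0,0,-0.81,0,0,0],
    [0,0,-0.81,0,0,0],
    [0,0,-0.81,0,0,0],
  ],
)

```text
time: 10.5
ee_pos: [0.4799, 0.0724, 0.329]
eef_rot: [-0.054, 0.999, 0.001, 0.001]
ft_force: [-0.9, 0.1, -0.6]
width: 0.0869
grip_force: 0.0
```

Run:
```python
from h import *
for i in range(2): o=shot([.4812,.0718,.108],.034,save="pics/w_bl_on.png")
a=load_obs("jig1.npy")[0]; c,s=np.cos(.108),np.sin(.108)
print("dx,dy in jig mm",(o[0][:2]-a[:2])@np.array([[c,-s],[s,c]])*1e3)
plan([[.42,-.1,.35,-.45],[.4785,-.1865,.306,-1.0725]])
```

```text
tcp [0.4799 0.0724 0.329 ] fit [0.4805 0.0717 0.1076] rms 0.66 mm otsu 148.0 vel 0.023 t 10.55
tcp [0.4795 0.0724 0.3278] fit [0.4807 0.0717 0.109 ] rms 0.65 mm otsu 148.0 vel 0.013 t 10.6
dx,dy in jig mm [-0.52235715  0.0893007 ]
[0.258, -0.55, -0.076, -0.001, -0.001, 0.532] rows>= 2
[0.097, -0.6, -0.076, -0.001, -0.001, 0.532] rows>= 2
[-0.301, -0.175, 0.147, 0.0, 0.0, 0.594] rows>= 3
[-0.34, -0.074, 0.147, 0.0, 0.0, 0.594] rows>= 3
```

View pics/w_bl_on.png

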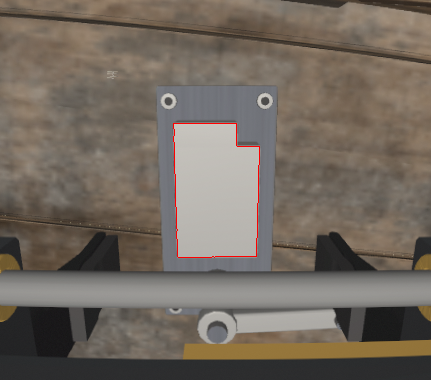

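The blank sits within about 0.5 mm of the pad (traced outline flush, notch at (237,146) in the crop). On to the template.

play_rows(
  series=[
    [0.13,-0.28,-0.07,0,0,0.26],
    [0.26,-0.55,-0.07,0,0,0.53],
    [0.26,-0.55,-0.07,0,0,0.53],
  ],
)

```text
time: 10.9
ee_pos: [0.4479, -0.019, 0.3375]
eef_rot: [0.091, 0.996, -0.0, -0.001]
ft_force: [-0.1, 0.7, 0.4]
width: 0.0872
grip_force: 0.0
```

play_rows(
  series=[
    [0.05,-0.3,-0.07,0,0,0.26],
    [0.1,-0.6,-0.07,0,0,0.53],
    [0.1,-0.6,-0.07,0,0,0.53],
  ],
)

```text
time: 11.2
ee_pos: [0.4177, -0.1048, 0.3482]
eef_rot: [0.228, 0.974, -0.0, -0.001]
ft_force: [0.1, 1.3, 0.6]
width: 0.0873
grip_force: 0.0
```

play_rows(
  series=[
    [-0.1,-0.06,0.05,0,0,0.2],
    [-0.2,-0.12,0.1,0,0,0.4],
    [-0.3,-0.18,0.15,0,0,0.59],
  ],
)

```text
time: 11.5
ee_pos: [0.4486, -0.1439, 0.3252]
eef_rot: [0.371, 0.929, -0.0, -0.001]
ft_force: [-0.0, 0.7, 0.2]
width: 0.0873
grip_force: 0.0
```

play_rows(
  series=[
    [-0.1,-0.03,0.05,0,0,0.2],
    [-0.2,-0.06,0.1,0,0,0.4],
    [-0.34,-0.07,0.15,0,0,0.59],
    [-0.34,-0.07,0.15,0,0,0.59],
    [-0.34,-0.07,0.15,0,0,0.59],
  ],
)

```text
time: 12.0
ee_pos: [0.4781, -0.1862, 0.3029]
eef_rot: [0.507, 0.862, -0.001, -0.001]
ft_force: [-0.9, -0.4, -0.2]
width: 0.087
grip_force: 0.0
```

Run:
```python
from h import *
for i in range(2): o=shot([.4785,-.1865,-1.0725],.01,save="pics/w_tp.png")
save_obs("tp1.npy",o); print((pose()[1]*down(0).inv()).as_rotvec())
plan([[*o[0][:2],.25,o[0][2]]])
```

```text
tcp [ 0.4781 -0.1862  0.3029] fit [ 0.479  -0.1874 -1.0743] rms 0.67 mm otsu 156.0 vel 0.024 t 12.05
tcp [ 0.478  -0.186   0.3033] fit [ 0.479  -0.1874 -1.0734] rms 0.68 mm otsu 156.0 vel 0.016 t 12.1
[-1.95800726e-04  1.21176225e-03 -1.06378131e+00]
[-0.012, 0.001, 0.358, -0.001, -0.002, 0.018] rows>= 2
```

View pics/w_tp.png

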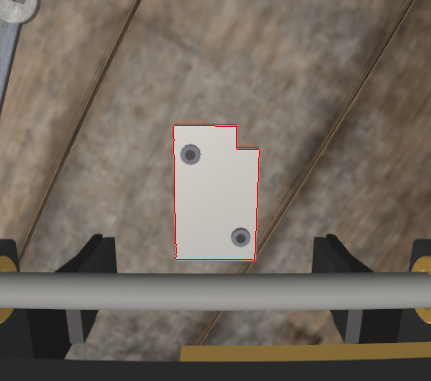

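The template shows bushings at (190,155) and (241,238) in the crop, notch at (237,149), facing up and oriented as expected.

play_rows(
  series=[
    [-0.008,0,0.2,0,0,0.02],
    [-0.008,0,0.36,0,0,0.02],
    [-0.008,0,0.36,0,0,0.02],
    [-0.008,0,0.36,0,0,0.02],
  ],
)

```text
time: 12.5
ee_pos: [0.4788, -0.1873, 0.2507]
eef_rot: [0.512, 0.859, 0.0, -0.0]
ft_force: [-0.0, 1.1, 0.0]
width: 0.0876
grip_force: 0.0
```

Run:
```python
from h import *
o=shot([.479,-.1874,-1.0735],.01); a=load_obs("tp1.npy")
for i in range(6):
    X,g=tri([(a[1][i],a[2]),(o[3][i],o[2])]); print(X.round(4),round(g*1e3,2))
print((pose()[1]*down(0).inv()).as_rotvec())
plan([[.479,-.1874,.1842,-1.0735]])
```

```text
tcp [ 0.4788 -0.1873  0.2507] fit [ 0.479  -0.1877 -1.0778] rms 6.06 mm otsu 154.0 vel 0.011 t 12.55
[ 0.4288 -0.1579  0.0094] 0.06
[ 0.4761 -0.2448  0.012 ] 0.16
[ 0.5282 -0.2162  0.0128] 0.22
[ 0.4878 -0.1427  0.0178] 0.12
[ 0.4739 -0.1499  0.0196] 0.05
[ 0.4659 -0.136   0.0269] 0.05
[ 7.83936853e-04 -1.01354865e-03 -1.07566763e+00]
[0.001, -0.001, 0.447, 0.002, 0.001, -0.004] rows>= 2
```

play_rows(
  series=[
    [0,0,0.25,0,0,0],
    [0,0,0.4,0,0,0],
    [0,0,0.443,0,0,0],
    [0,0,0.443,0,0,0],
    [0,0,0.443,0,0,0],
  ],
)

```text
time: 13.05
ee_pos: [0.4796, -0.1878, 0.1852]
eef_rot: [0.513, 0.859, 0.0, 0.001]
ft_force: [-0.4, 0.3, 0.2]
width: 0.0875
grip_force: 0.0
```

play_rows(
  series=[
    [0,0,0,0,0,0],
    [0,0,0,0,0,0],
    [0,0,0,0,0,0],
    [0,0,0,0,0,0],
    [0,0,0,0,0,0],
  ],
  fingers=-0.2,
  squeeze=35,
)

```text
time: 13.55
ee_pos: [0.4791, -0.1875, 0.1838]
eef_rot: [0.513, 0.859, 0.0, 0.0]
ft_force: [0.3, -0.1, 1.6]
width: 0.0596
grip_force: 35.0
```

play_rows(
  series=[
    [0,0,-0.2,0,0,0],
    [0,0,-0.4,0,0,0],
    [0,0,-0.65,0,0,0],
    [0,0,-0.65,0,0,0],
  ],
)

```text
time: 13.95
ee_pos: [0.4799, -0.1884, 0.2848]
eef_rot: [0.513, 0.859, 0.001, 0.003]
ft_force: [1.0, 0.2, -4.2]
width: 0.0594
grip_force: 35.0
```

Run:
```python
from h import *
print(pose()[0],(pose()[1]*down(0).inv()).as_rotvec())
plan([[.445,-.08,.28,-.45],[.4797,.0715,.28,.108]])
```

```text
[ 0.47989085 -0.18842246  0.28475082] [ 0.00267117 -0.00529908 -1.07689349]
[0.373, 0.069, 0.015, 0.004, 0.004, -0.599] rows>= 3
[0.334, 0.181, 0.016, 0.004, 0.004, -0.599] rows>= 3
[0.116, 0.505, -0.0, -0.0, -0.0, -0.533] rows>= 2
[-0.028, 0.517, -0.0, -0.0, -0.0, -0.533] rows>= 2
```

play_rows(
  series=[
    [0.12,0.02,0,0,0,-0.2],
    [0.25,0.05,0,0,0,-0.4],
    [0.37,0.07,0.01,0,0,-0.6],
  ],
)

```text
time: 14.25
ee_pos: [0.4611, -0.1327, 0.2784]
eef_rot: [0.37, 0.929, -0.0, -0.001]
ft_force: [0.9, -0.5, -5.3]
width: 0.0597
grip_force: 35.0
```

play_rows(
  series=[
    [0.11,0.06,0,0,0,-0.2],
    [0.22,0.12,0,0,0,-0.4],
    [0.33,0.18,0.01,0,0,-0.6],
  ],
)

```text
time: 14.55
ee_pos: [0.4438, -0.0792, 0.277]
eef_rot: [0.22, 0.976, -0.0, -0.001]
ft_force: [0.8, -0.5, -5.6]
width: 0.0595
grip_force: 35.0
```

play_rows(
  series=[
    [0.05,0.25,0,0,0,-0.27],
    [0.12,0.5,0,0,0,-0.53],
    [0.12,0.5,0,0,0,-0.53],
  ],
)

```text
time: 14.85
ee_pos: [0.4609, 0.0004, 0.277]
eef_rot: [0.08, 0.997, 0.001, -0.001]
ft_force: [-0.6, -0.1, -3.6]
width: 0.0594
grip_force: 35.0
```

play_rows(
  series=[
    [-0.01,0.25,0,0,0,-0.27],
    [-0.03,0.52,0,0,0,-0.53],
    [-0.03,0.52,0,0,0,-0.53],
    [-0.03,0.52,0,0,0,-0.53],
  ],
)

```text
time: 15.25
ee_pos: [0.4781, 0.0719, 0.2769]
eef_rot: [-0.054, 0.999, -0.001, -0.001]
ft_force: [-0.3, -2.1, -3.3]
width: 0.0596
grip_force: 35.0
```

Run:
```python
from h import *
vision.camera("wrist");print(pose()[0],(pose()[1]*down(0).inv()).as_rotvec(),status.read_state()["grip_force"])
plan([[.4797,.0718,.2255,.108]])
```

```text
[0.47807632 0.07085319 0.2770083 ] [-0.00105304  0.00219556  0.10559026] 34.99767065048218
[-0.012, 0.005, 0.343, -0.002, -0.004, -0.005] rows>= 2
```

play_rows(
  series=[
    [-0.01,0.005,0.2,0,0,0],
    [-0.01,0.005,0.3,0,0,0],
    [-0.01,0.005,0.34,0,0,0],
    [-0.01,0.005,0.34,0,0,0],
    [-0.01,0.005,0.34,0,0,0],
  ],
)

```text
time: 15.8
ee_pos: [0.4802, 0.0719, 0.2277]
eef_rot: [-0.053, 0.999, 0.0, 0.0]
ft_force: [-0.2, 0.4, -3.3]
width: 0.0593
grip_force: 35.0
```

Run:
```python
from h import *
for i in range(3):
    po=pose(); im=vision.camera("wrist"); print(po[0].round(4),(po[1]*down(0).inv()).as_rotvec().round(4),status.read_state()["ft_force"].round(1))
np.save("po.npy",np.r_[po[0],po[1].as_quat()])
cv2.imwrite("pics/w_pl3.png",cv2.resize(im[140:260,220:430],None,fx=3,fy=3))
```

```text
[0.4802 0.0719 0.2277] [ 0.0002 -0.0006  0.1058] [-0.1  0.  -3.9]
[0.4804 0.0721 0.2279] [ 0.0005 -0.0012  0.1061] [ 0.1 -0.1 -4.1]
[0.4804 0.0722 0.228 ] [ 0.0006 -0.0014  0.1064] [-0.1 -0.2 -4.2]
```

View pics/w_pl3.png

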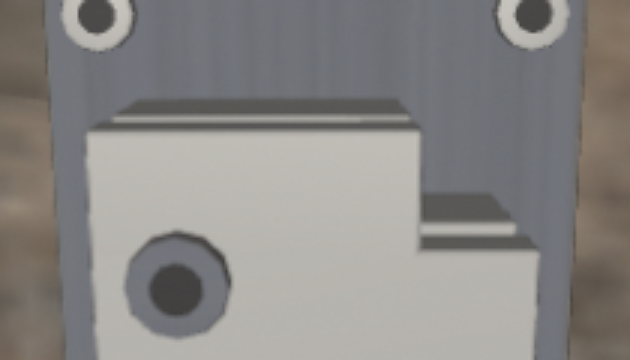

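The held template's near edge is at crop row 130, columns 87 to 420. The blank's edge shows behind it at row 115, columns 112 to 408.

Run:
```python
from h import *
a=np.load("po.npy"); cm=cam("wrist",(a[:3],R.from_quat(a[3:])))
f=lambda L:[(220+x/3-1/3,140+y/3-1/3) for x,y in L]
c,s=np.cos(.108),np.sin(.108); M=np.array([[c,-s],[s,c]])
print("blank",(plane(f([(111,115),(408,115),(513,222)]),cm,.034)-[.4812,.0718])@M*1e3)
print("templ",(plane(f([(87,130),(420,130),(540,250)]),cm,a[2]-.1838+.01)-[.4812,.0718])@M*1e3)
```

```text
blank [[-50.54761732 -29.80801464]
 [-50.38993088  13.63613431]
 [-34.36411435  29.65139661]]
templ [[-51.19993898 -29.5804382 ]
 [-51.04194381  13.65209914]
 [-34.99316375  29.99959727]]
```

play_rows(
  series=[
    [-0.004,0,0.02,0,0,0],
    [-0.004,0,0.04,0,0,0],
    [-0.004,0,0.06,0,0,0],
    [-0.004,0,0.06,0,0,0],
    [-0.004,0,0.06,0,0,0],
  ],
)

```text
time: 16.45
ee_pos: [0.4806, 0.0725, 0.218]
eef_rot: [-0.053, 0.999, -0.0, -0.0]
ft_force: [-0.1, -0.6, -4.1]
width: 0.0596
grip_force: 35.0
```

Run:
```python
from h import *
for i in range(2):
    vision.camera("wrist"); po=pose(); print(po[0].round(4),(po[1]*down(0).inv()).as_rotvec().round(4),status.read_state()["ft_force"].round(1))
```

```text
[0.4805 0.0724 0.218 ] [-1.00e-04  2.00e-04  1.07e-01] [-0.4 -0.  -4.4]
[0.4806 0.0725 0.218 ] [-0.000e+00  1.000e-04  1.071e-01] [ 0.4  0.3 -4.2]
```

play_rows(
  series=[
    [0,-0.001,0.003,0,0,0],
    [0,-0.001,0.006,0,0,0],
    [0,-0.001,0.009,0,0,0],
    [0,-0.001,0.009,0,0,0],
  ],
)

```text
time: 16.95
ee_pos: [0.4807, 0.0723, 0.2177]
eef_rot: [-0.053, 0.999, 0.0, -0.0]
ft_force: [-8.1, -2.0, 13.8]
width: 0.0593
grip_force: 35.0
```

play_rows(
  series=[
    [0,0,-0.006,0,0,0],
    [0,0,-0.006,0,0,0],
  ],
)

```text
time: 17.15
ee_pos: [0.4807, 0.0723, 0.2178]
eef_rot: [-0.053, 0.999, 0.0, 0.0]
ft_force: [-1.4, 0.9, 1.5]
width: 0.0592
grip_force: 35.0
```

play_rows(
  series=[
    [0,0,0,0,0,0],
    [0,0,0,0,0,0],
    [0,0,0,0,0,0],
    [0,0,0,0,0,0],
  ],
  fingers=1,
)

```text
time: 17.55
ee_pos: [0.4807, 0.0724, 0.2177]
eef_rot: [-0.053, 0.999, 0.0, 0.0]
ft_force: [0.2, 0.2, 0.9]
width: 0.0827
grip_force: 0.0
```

play_rows(
  series=[
    [0,0,-0.2,0,0,0],
    [0,0,-0.5,0,0,0],
    [0,0,-0.81,0,0,0],
    [0,0,-0.81,0,0,0],
    [0,0,-0.81,0,0,0],
  ],
)

```text
time: 18.05
ee_pos: [0.4809, 0.0724, 0.3401]
eef_rot: [-0.054, 0.999, 0.001, 0.001]
ft_force: [0.8, 0.5, -0.8]
width: 0.087
grip_force: 0.0
```

Run:
```python
from h import *
for i in range(3): o=shot([.4812,.0718,.108],.044,save="pics/w_tp_on.png")
a=load_obs("jig1.npy")[0]; c,s=np.cos(.108),np.sin(.108)
print("dx,dy in jig mm",(o[0][:2]-a[:2])@np.array([[c,-s],[s,c]])*1e3)
# handle: top + scene views
obs=[]
for n in("top","scene"):
    vision.camera(n); 
    for d in spotter.regions_of(n,"handle")[:2]:
        m=d["pixels"];ys,xs=np.nonzero(m); print(n,d["conf"],m.sum(),xs.min(),xs.max(),ys.min(),ys.max())
    print([(d["point"],d["conf"]) for d in spotter.boxes_of(n,"handle")[:2]])
```

```text
tcp [0.4809 0.0724 0.3401] fit [0.4802 0.0716 0.108 ] rms 0.64 mm otsu 149.0 vel 0.021 t 18.1
tcp [0.4805 0.0723 0.3389] fit [0.4803 0.0715 0.1074] rms 0.69 mm otsu 149.0 vel 0.013 t 18.15
tcp [0.4803 0.0723 0.3383] fit [0.4801 0.0715 0.1097] rms 0.68 mm otsu 148.0 vel 0.005 t 18.2
dx,dy in jig mm [-1.13561968 -0.09693992]
top 0.62 275 175 210 235 247
[([0.5545, 0.0771, 0.0105], 0.63), ([0.5615, 0.0984, 0.071], 0.5)]
scene 0.85 507 158 218 208 235
[([0.5507, 0.1495, 0.0666], 0.67)]
```

View pics/w_tp_on.png

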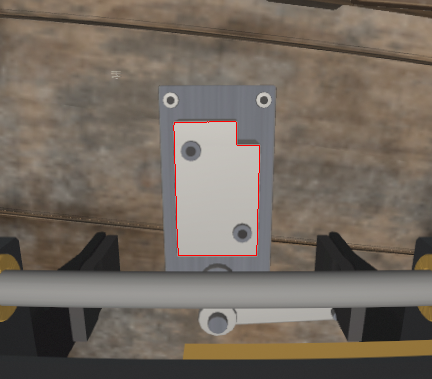

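The template is set at about −1.1 mm in jig x, with y and yaw good (notch at (237,145) in the crop). There's plenty of time, so I'll regrasp, lift 2 mm and mend it.

play_rows(
  series=[
    [0,0,0.3,0,0,0],
    [0,0,0.6,0,0,0],
    [0,0,0.8,0,0,0],
    [0,0,0.8,0,0,0],
    [0,0,0.8,0,0,0],
  ],
)

```text
time: 19.0
ee_pos: [0.4809, 0.0722, 0.2197]
eef_rot: [-0.053, 0.999, -0.0, -0.0]
ft_force: [0.2, -0.0, 0.7]
width: 0.0868
grip_force: 0.0
```

play_rows(
  series=[
    [0,0,0,0,0,0],
    [0,0,0,0,0,0],
    [0,0,0,0,0,0],
    [0,0,0,0,0,0],
    [0,0,0,0,0,0],
  ],
  fingers=-0.2,
)

```text
time: 19.5
ee_pos: [0.4808, 0.0724, 0.2197]
eef_rot: [-0.054, 0.999, 0.0, 0.0]
ft_force: [0.4, 0.5, 4.5]
width: 0.0595
grip_force: 35.0
```

play_rows(
  series=[
    [0,0,-0.015,0,0,0],
    [0,0,-0.015,0,0,0],
    [-0.007,0.001,-0.015,0,0,0],
    [-0.007,0.001,-0.015,0,0,0],
    [-0.007,0.001,-0.015,0,0,0],
  ],
)

```text
time: 20.0
ee_pos: [0.4816, 0.0726, 0.2212]
eef_rot: [-0.053, 0.999, -0.0, -0.0]
ft_force: [-0.0, 0.8, -4.7]
width: 0.0599
grip_force: 35.0
```

Run:
```python
from h import *
for i in range(2):
    vision.camera("wrist"); po=pose(); print(po[0].round(4),(po[1]*down(0).inv()).as_rotvec().round(4),status.read_state()["ft_force"].round(1))
```

```text
[0.4816 0.0725 0.2213] [-1.00e-04  3.00e-04  1.07e-01] [ 0.   1.1 -4.9]
[0.4816 0.0726 0.2213] [-0.      0.0002  0.107 ] [-0.2 -0.4 -4.6]
```

Moved +0.8 mm as wanted. Now I'll lower about 1.7 mm.

play_rows(
  series=[
    [0,-0.001,0.004,0,0,0],
    [0,-0.001,0.008,0,0,0],
    [0,-0.001,0.012,0,0,0],
    [0,-0.001,0.014,0,0,0],
    [0,-0.001,0.014,0,0,0],
  ],
)

```text
time: 20.6
ee_pos: [0.4817, 0.0724, 0.2197]
eef_rot: [-0.053, 0.999, 0.0, -0.0]
ft_force: [-3.9, -0.3, 5.8]
width: 0.0595
grip_force: 35.0
```

play_rows(
  series=[
    [0,0,-0.006,0,0,0],
    [0,0,-0.006,0,0,0],
  ],
)

```text
time: 20.8
ee_pos: [0.4817, 0.0725, 0.2202]
eef_rot: [-0.053, 0.999, 0.0, 0.0]
ft_force: [-0.3, 0.4, -4.4]
width: 0.0597
grip_force: 35.0
```

play_rows(
  series=[
    [0,0,0,0,0,0],
    [0,0,0,0,0,0],
    [0,0,0,0,0,0],
    [0,0,0,0,0,0],
  ],
  fingers=1,
)

```text
time: 21.2
ee_pos: [0.4818, 0.0725, 0.2204]
eef_rot: [-0.053, 0.999, 0.0, 0.0]
ft_force: [-0.2, -0.8, -0.2]
width: 0.0826
grip_force: 0.0
```

play_rows(
  series=[
    [0,0,-0.2,0,0,0],
    [0,0,-0.5,0,0,0],
    [0,0,-0.8,0,0,0],
    [0,0,-0.8,0,0,0],
    [0,0,-0.8,0,0,0],
  ],
)

```text
time: 21.7
ee_pos: [0.4819, 0.0724, 0.3412]
eef_rot: [-0.054, 0.999, 0.001, 0.001]
ft_force: [0.4, 0.1, 0.1]
width: 0.0868
grip_force: 0.0
```

Run:
```python
from h import *
for i in range(3): o=shot([.4812,.0718,.108],.044)
a=load_obs("jig1.npy")[0]; c,s=np.cos(.108),np.sin(.108)
print("dx,dy in jig mm",(o[0][:2]-a[:2])@np.array([[c,-s],[s,c]])*1e3)
plan([[.52,.18,.39,.108]])
```

```text
tcp [0.4819 0.0724 0.3412] fit [0.4807 0.0716 0.1071] rms 0.59 mm otsu 149.0 vel 0.021 t 21.75
tcp [0.4815 0.0724 0.34  ] fit [0.4809 0.0717 0.1079] rms 0.63 mm otsu 149.0 vel 0.014 t 21.8
tcp [0.4813 0.0724 0.3394] fit [0.4809 0.0716 0.1081] rms 0.68 mm otsu 149.0 vel 0.006 t 21.85
dx,dy in jig mm [-0.3183536  -0.02502973]
[-0.333, 0.686, -0.34, -0.001, -0.004, -0.002] rows>= 3
```

play_rows(
  series=[
    [-0.1,0.2,-0.34,0,0,0],
    [-0.2,0.45,-0.34,0,0,0],
    [-0.33,0.69,-0.34,0,0,0],
    [-0.33,0.69,-0.34,0,0,0],
    [-0.33,0.69,-0.34,0,0,0],
  ],
)

```text
time: 22.35
ee_pos: [0.5197, 0.1814, 0.3895]
eef_rot: [-0.054, 0.999, -0.001, -0.001]
ft_force: [0.0, -0.7, 0.5]
width: 0.0872
grip_force: 0.0
```

```bash
cat > hd.py <<'E'
from h import *
import pickle
po=pose(); im=vision.camera("wrist"); cm=cam("wrist",po); g=cv2.cvtColor(im,cv2.COLOR_BGR2GRAY)
print(po[0].round(4),"t",status.read_state()["time"])
for q in (1.3,1.49,1.7):
    a=.108-q; P=np.array([.5657,.081])-.135*np.array([np.cos(a),np.sin(a)]); print(q,P.round(3),proj([[*P,.108],[*P,.068]],cm).round(0).tolist())
print([(np.round(d["point"],3),round(d["conf"],2)) for d in spotter.boxes_of("wrist","handle")[:3]])
for d in spotter.regions_of("wrist","handle")[:2]:
    ys,xs=np.nonzero(d["pixels"]); print(d["conf"],len(xs),xs.min(),xs.max(),ys.min(),ys.max())
m=(g<55).astype(np.uint8); n,L,S,C=cv2.connectedComponentsWithStats(m)
for i in range(1,n):
    if 150<S[i,4]<8000: print(S[i].tolist(),C[i].round(1).tolist())
cv2.imwrite(sys.argv[1]+".png",im); pickle.dump(cm,open(sys.argv[1]+".pkl","wb"))
E
python3 hd.py ha
```

```text
[0.5197 0.1814 0.3895] t 22.4
1.3 [0.516 0.206] [[364.0, 234.0], [359.0, 221.0]]
1.49 [0.54  0.214] [[369.0, 269.0], [364.0, 252.0]]
1.7 [0.569 0.216] [[367.0, 306.0], [362.0, 285.0]]
[(array([0.552, 0.147, 0.071]), 0.98), (array([0.538, 0.104, 0.005]), 0.62)]
0.59 4588 180 380 244 284
[24, 11, 147, 10, 305] [94.4, 15.0]
[620, 234, 20, 15, 153] [632.2, 242.6]
[356, 249, 25, 21, 242] [365.0, 257.4]
[469, 265, 171, 116, 6284] [554.4, 321.3]
[166, 271, 62, 39, 1457] [204.3, 294.5]
[423, 271, 62, 39, 1470] [445.5, 294.4]
[191, 347, 19, 32, 316] [198.4, 357.7]
[441, 347, 18, 32, 321] [451.4, 357.9]
[490, 468, 47, 12, 471] [513.5, 474.2]
```

play_rows(
  series=[
    [0.1,0.2,0,0,0,0],
    [0.2,0.4,0,0,0,0],
    [0.2,0.4,0,0,0,0],
    [0.2,0.4,0,0,0,0],
    [0.2,0.4,0,0,0,0],
  ],
)

```text
time: 23.0
ee_pos: [0.4841, 0.2355, 0.3913]
eef_rot: [-0.052, 0.999, -0.0, 0.0]
ft_force: [0.2, 1.1, -0.0]
width: 0.0869
grip_force: 0.0
```

```bash
python3 hd.py hb
python3 - <<'E'
import cv2,numpy as np
g=cv2.cvtColor(cv2.imread("ha.png"),cv2.COLOR_BGR2GRAY); print(g[238:280:2,346:392:2])
E
```

```text
[0.4841 0.2355 0.3913] t 23.05
1.3 [0.516 0.206] [[280.0, 273.0], [285.0, 255.0]]
1.49 [0.54  0.214] [[288.0, 305.0], [292.0, 284.0]]
1.7 [0.569 0.216] [[288.0, 340.0], [292.0, 316.0]]
[(array([0.55 , 0.167, 0.068]), 0.91)]
0.87 3205 127 301 275 309
[598, 0, 42, 24, 808] [621.7, 10.0]
[184, 23, 230, 9, 583] [294.4, 25.9]
[0, 51, 100, 7, 200] [47.1, 53.5]
[562, 260, 27, 15, 173] [577.1, 268.5]
[166, 271, 62, 39, 1455] [204.4, 294.4]
[423, 271, 62, 39, 1480] [445.4, 294.2]
[469, 273, 171, 108, 6223] [553.8, 321.8]
[281, 282, 21, 28, 302] [292.7, 292.3]
[191, 347, 18, 32, 315] [198.3, 357.9]
[441, 347, 18, 32, 315] [451.5, 357.9]
[490, 468, 47, 12, 470] [513.6, 474.2]
[[123 124 125 124 121 113 110 113 115 114 114 115 111 105  99  97 100 105
  110 111 109 111 119]
 [120 118 118 114 110 105 103 111 112 106 106 111 108 103  96  92  98 103
  109 112 110 108 109]
 [114 114 115 116 112 108 107 116 116 114 110 109 105 102  99  97  99 102
  104 105 104 103 103]
 [121 119 119 121 123 119 119 122 118 117 112 107 105 107 106 105 105 105
  105 107 109 107 105]
 [100 100  96  96  97  93  95  95  96 
[... 911 characters left out ...]
126 126 124 124 122]
 [154 143 140 128 130  95  38  56  68  71  70  69  67  64  61  58  55  63
  117 117 120 120 121]
 [110 109 108 108 108  94  54  63  65  68  69  69  66  63  60  58  58  52
  112 121 122 123 122]
 [114 112 110 107 105  82  57  61  61  65  68  69  67  62  59  59  56  55
  105 118 122 125 126]
 [117 114 112 109 105  65  56  59  61  63  65  67  65  62  61  58  55  54
   68 112 114 117 119]
 [112 110 107 105 103  76  56  58  60  61  63  65  64  61  60  59  57  54
   98 112 114 115 115]
 [109 107 102  98  95  86  54  57  59  60  61  63  63  62  60  57  55  54
  106 113 115 117 117]
 [114 110 103  94  88  85  55  57  56  60  60  61  61  59  58  56  54  55
  100 109 109 110 112]]
```

Run:
```python
from h import *
import pickle
obs=[]
for n,(x,y) in (("ha",(369,272)),("hb",(290,308))):
    g=cv2.cvtColor(cv2.imread(n+".png"),cv2.COLOR_BGR2GRAY); m=((g>47)&(g<84)).astype(np.uint8)
    k=np.zeros_like(m);k[y-30:y+35,x-35:x+35]=1; m=cv2.morphologyEx(m*k,cv2.MORPH_OPEN,np.ones((5,5)))
    c=face(m); (cx,cy),ax,an=cv2.fitEllipse(c.astype(np.float32)); print(n,c.min(0),c.max(0),cx,cy,ax)
    obs.append(((cx,cy),pickle.load(open(n+".pkl","rb"))))
X,e=tri(obs); print(X,e)
for z in(.108,): print([plane([o[0]],o[1],z) for o in obs])
pv=np.array([.5657,.081]); d=X[:2]-pv; c,s=np.cos(.108),np.sin(.108); j=np.array([[c,s],[-s,c]])@d; print("r",np.hypot(*d),"q",np.arctan2(j[1],-j[0]))
plan([[*X[:2],.32,.108]])
```

```text
ha [356. 262.] [381. 284.] 368.85626220703125 273.0651550292969 (22.787113189697266, 25.743545532226562)
hb [277. 298.] [301. 312.] 288.37017822265625 305.9241638183594 (15.024842262268066, 26.132104873657227)
[0.54498521 0.21436336 0.10111946] 0.001019620940731084
[array([[0.54343605, 0.21383296]]), array([[0.54064803, 0.21423928]])]
r 0.1349625410226691 q 1.5247017231945181
[-0.388, -0.185, 0.475, -0.0, 0.0, -0.006] rows>= 2
```

Run:
```python
from h import *
plan([[.5434,.2138,.34,.108],[.5434,.2138,.267,.108]])
# arc waypoints relative displacement in tool frame (yaw .108 tool: x=-jig x, y=jig y)
q0=1.514;r=.135
Q=np.linspace(q0,-.025,33)[1:]
P=np.c_[r*np.cos(Q),r*np.sin(Q)]  # tool x = -jig x = r cos q ; tool y= jig y = r sin q
prev=np.array([r*np.cos(q0),r*np.sin(q0)])
for i in range(0,len(P),5):
    b=prev; print([[round(float(v),3) for v in (p-b)/.15] for p in P[i:i+5]]); prev=P[min(i+4,len(P)-1)]
```

```text
[-0.378, -0.188, 0.342, -0.0, 0.0, -0.006] rows>= 2
[-0.0, -0.0, 0.487, 0.0, -0.0, 0.0] rows>= 2
[[0.043, -0.003], [0.086, -0.009], [0.129, -0.017], [0.171, -0.026], [0.213, -0.038]]
[[0.041, -0.014], [0.081, -0.029], [0.121, -0.047], [0.16, -0.066], [0.197, -0.088]]
[[0.037, -0.023], [0.072, -0.048], [0.106, -0.074], [0.139, -0.102], [0.171, -0.132]]
[[0.03, -0.031], [0.059, -0.064], [0.086, -0.098], [0.111, -0.133], [0.134, -0.169]]
[[0.022, -0.037], [0.042, -0.076], [0.06, -0.115], [0.076, -0.155], [0.09, -0.196]]
[[0.012, -0.042], [0.023, -0.084], [0.031, -0.126], [0.037, -0.169], [0.041, -0.212]]
[[0.002, -0.043], [0.002, -0.087]]
```

play_rows(
  series=[
    [-0.2,-0.1,0,0,0,0],
    [-0.38,-0.19,0.2,0,0,0],
    [-0.38,-0.19,0.34,0,0,-0.006],
    [-0.38,-0.19,0.34,0,0,-0.006],
    [-0.38,-0.19,0.34,0,0,-0.006],
  ],
)

```text
time: 23.65
ee_pos: [0.5433, 0.2147, 0.3406]
eef_rot: [-0.055, 0.998, -0.0, -0.0]
ft_force: [-0.3, 0.5, 0.6]
width: 0.0867
grip_force: 0.0
```

Run:
```python
from h import *
vision.camera("wrist"); print(pose()[0]); plan([[.5434,.2138,.267,.108]])
```

```text
[0.54335829 0.21500235 0.3413891 ]
[0.001, -0.008, 0.496, 0.001, 0.002, 0.004] rows>= 2
```

play_rows(
  series=[
    [0,-0.008,0.2,0,0,0],
    [0,-0.008,0.4,0,0,0],
    [0,-0.008,0.49,0,0,0],
    [0,-0.008,0.49,0,0,0],
  ],
)

```text
time: 24.1
ee_pos: [0.543, 0.2139, 0.2662]
eef_rot: [-0.055, 0.998, -0.0, -0.001]
ft_force: [-0.3, -0.4, 0.0]
width: 0.0867
grip_force: 0.0
```

play_rows(
  series=[
    [0,0,0,0,0,0],
    [0,0,0,0,0,0],
    [0,0,0,0,0,0],
    [0,0,0,0,0,0],
    [0,0,0,0,0,0],
  ],
  fingers=-1,
  squeeze=10,
)

```text
time: 24.6
ee_pos: [0.5435, 0.2136, 0.2671]
eef_rot: [-0.055, 0.998, 0.0, 0.0]
ft_force: [-0.9, -1.1, 0.2]
width: 0.0552
grip_force: 0.0
```

play_rows(
  series=[
    [0,0,0,0,0,0],
    [0,0,0,0,0,0],
    [0,0,0,0,0,0],
  ],
)

```text
time: 24.9
ee_pos: [0.5435, 0.2136, 0.2667]
eef_rot: [-0.055, 0.998, 0.0, -0.0]
ft_force: [-0.2, -0.3, 0.9]
width: 0.0307
grip_force: 0.0
```

play_rows(
  series=[
    [0,0,0,0,0,0],
    [0,0,0,0,0,0],
    [0,0,0,0,0,0],
  ],
)

```text
time: 25.2
ee_pos: [0.5432, 0.2146, 0.2668]
eef_rot: [-0.056, 0.998, 0.001, 0.0]
ft_force: [-0.1, 4.5, -0.9]
width: 0.0172
grip_force: 10.0
```

play_rows(
  series=[
    [0.043,-0.003,0,0,0,0],
    [0.086,-0.009,0,0,0,0],
    [0.129,-0.017,0,0,0,0],
    [0.171,-0.026,0,0,0,0],
    [0.213,-0.038,0,0,0,0],
  ],
)

```text
time: 25.7
ee_pos: [0.5116, 0.2059, 0.2667]
eef_rot: [-0.056, 0.998, 0.001, -0.0]
ft_force: [-2.6, 7.9, -2.1]
width: 0.017
grip_force: 10.0
```

play_rows(
  series=[
    [0.041,-0.014,0,0,0,0],
    [0.081,-0.029,0,0,0,0],
    [0.121,-0.047,0,0,0,0],
    [0.16,-0.066,0,0,0,0],
    [0.197,-0.088,0,0,0,0],
  ],
)

```text
time: 26.2
ee_pos: [0.4829, 0.1905, 0.2667]
eef_rot: [-0.057, 0.998, 0.002, -0.001]
ft_force: [-7.3, 11.8, 0.1]
width: 0.0173
grip_force: 10.0
```

play_rows(
  series=[
    [0.042,-0.016,0,0,0,0],
    [0.078,-0.04,0,0,0,0],
    [0.112,-0.066,0,0,0,0],
    [0.145,-0.094,0,0,0,0],
    [0.177,-0.124,0,0,0,0],
  ],
)

```text
time: 26.7
ee_pos: [0.4583, 0.1687, 0.2665]
eef_rot: [-0.057, 0.998, 0.001, -0.002]
ft_force: [-8.1, 10.1, 2.0]
width: 0.0171
grip_force: 10.0
```

play_rows(
  series=[
    [0.03,-0.031,0,0,0,0],
    [0.059,-0.064,0,0,0,0],
    [0.086,-0.098,0,0,0,0],
    [0.111,-0.133,0,0,0,0],
    [0.134,-0.169,0,0,0,0],
  ],
)

```text
time: 27.2
ee_pos: [0.4413, 0.1401, 0.2664]
eef_rot: [-0.056, 0.998, 0.001, -0.002]
ft_force: [-8.7, 5.6, 4.3]
width: 0.0171
grip_force: 10.0
```

play_rows(
  series=[
    [0.022,-0.037,0,0,0,0],
    [0.042,-0.076,0,0,0,0],
    [0.06,-0.115,0,0,0,0],
    [0.076,-0.155,0,0,0,0],
    [0.09,-0.196,0,0,0,0],
  ],
)

```text
time: 27.7
ee_pos: [0.432, 0.1084, 0.2665]
eef_rot: [-0.055, 0.998, 0.0, -0.001]
ft_force: [-3.2, 2.5, -0.9]
width: 0.0172
grip_force: 10.0
```

Run:
```python
from h import *
s=status.read_state(); p=pose()[0]; pv=np.array([.5657,.081]); d=p[:2]-pv; c,k=np.cos(.108),np.sin(.108); j=np.array([[c,k],[-k,c]])@d
print(p,s["ft_force"],s["grip_force"],s["width"],"r",np.hypot(*d),"q",np.arctan2(j[1],-j[0]),(pose()[1]*down(0).inv()).as_rotvec())
```

```text
[0.43198807 0.1083581  0.2664875 ] [-3.17354748  2.49286613 -0.88515831] 10.000792800179603 0.017185580462986523 r 0.13648203890627864 q 0.30981928151179466 [0.00011645 0.00166722 0.11054544]
```

play_rows(
  series=[
    [0.012,-0.042,0,0,0,0],
    [0.023,-0.084,0,0,0,0],
    [0.031,-0.126,0,0,0,0],
    [0.037,-0.169,0,0,0,0],
    [0.041,-0.212,0,0,0,0],
  ],
)

```text
time: 28.2
ee_pos: [0.4301, 0.0756, 0.2668]
eef_rot: [-0.055, 0.998, -0.0, 0.0]
ft_force: [-0.2, 0.8, -1.9]
width: 0.0171
grip_force: 10.0
```

play_rows(
  series=[
    [0.001,-0.03,0,0,0,0],
    [0.002,-0.06,0,0,0,0],
    [0.002,-0.085,0,0,0,0],
    [0.002,-0.085,0,0,0,0],
    [0.002,-0.085,0,0,0,0],
  ],
)

```text
time: 28.7
ee_pos: [0.4308, 0.0659, 0.2668]
eef_rot: [-0.056, 0.998, 0.002, -0.0]
ft_force: [-4.3, 14.4, -2.4]
width: 0.0173
grip_force: 10.0
```

```bash
cat > q.py <<'E'
from h import *
s=status.read_state(); p=pose()[0]; pv=np.array([.5657,.081]); d=p[:2]-pv; c,k=np.cos(.108),np.sin(.108); j=np.array([[c,k],[-k,c]])@d
print(p,s["ft_force"],s["grip_force"],s["width"],"r",np.hypot(*d),"q",np.arctan2(j[1],-j[0]))
E
python3 q.py
```

```text
[0.43084845 0.06585197 0.2668411 ] [-4.3166169  14.39699646 -2.40724702] 10.000135404370667 0.01731184439553248 r 0.13569968244859906 q -0.003862255245059191
```

play_rows(
  series=[
    [0,-0.015,0,0,0,0],
    [0,-0.015,0,0,0,0],
    [0,-0.015,0,0,0,0],
  ],
)

```text
time: 29.0
ee_pos: [0.431, 0.0645, 0.2668]
eef_rot: [-0.057, 0.998, 0.002, -0.0]
ft_force: [-4.6, 19.2, -2.4]
width: 0.0195
grip_force: 10.0
```

play_rows(
  series=[
    [0,0.02,0,0,0,0],
    [0,0.03,0,0,0,0],
    [0,0.03,0,0,0,0],
  ],
)

```text
time: 29.3
ee_pos: [0.4308, 0.0665, 0.2668]
eef_rot: [-0.055, 0.998, 0.001, -0.0]
ft_force: [-2.5, 6.4, -0.5]
width: 0.0172
grip_force: 10.0
```

```bash
python3 q.py
```

```text
[0.43081806 0.06654258 0.26680962] [-2.50004957  6.35282379 -0.5393206 ] 10.000074683921412 0.01723780582838789 r 0.13565454096558358 q 0.0012219317867909584
```

play_rows(
  series=[
    [0,0,0,0,0,0],
    [0,0,0,0,0,0],
    [0,0,0,0,0,0],
    [0,0,0,0,0,0],
    [0,0,0,0,0,0],
  ],
  fingers=0.4,
)

```text
time: 29.8
ee_pos: [0.4311, 0.0656, 0.2668]
eef_rot: [-0.055, 0.998, -0.0, 0.0]
ft_force: [-0.1, 0.8, -0.6]
width: 0.0493
grip_force: 0.0
```

play_rows(
  series=[
    [0,0,-0.2,0,0,0],
    [0,0,-0.5,0,0,0],
    [0,0,-0.8,0,0,0],
    [0,0,-0.8,0,0,0],
    [0,0,-0.8,0,0,0],
  ],
)

```text
time: 30.3
ee_pos: [0.4311, 0.0657, 0.3875]
eef_rot: [-0.055, 0.998, 0.001, 0.001]
ft_force: [-0.4, 0.1, -0.1]
width: 0.061
grip_force: 0.0
```

Run:
```python
from h import *
import pickle
po=pose(); im=vision.camera("wrist"); cm=cam("wrist",po); g=cv2.cvtColor(im,cv2.COLOR_BGR2GRAY); print(po[0])
pv=np.array([.5657,.081]); h=pv-.135*np.array([np.cos(.108),np.sin(.108)]); u=proj([[*h,.108]],cm)[0].astype(int); print("expected px",u)
m=((g>47)&(g<84)).astype(np.uint8);k=np.zeros_like(m);k[u[1]-35:u[1]+35,u[0]-35:u[0]+35]=1
m=cv2.morphologyEx(m*k,cv2.MORPH_OPEN,np.ones((5,5)));c=face(m);(cx,cy),ax,an=cv2.fitEllipse(c.astype(np.float32));print(cx,cy,ax)
X=plane([(cx,cy)],cm,.108)[0]; d=X-pv; j=np.array([[np.cos(.108),np.sin(.108)],[-np.sin(.108),np.cos(.108)]])@d; print(X,"r",np.hypot(*d),"q",np.arctan2(j[1],-j[0]))
g2=cv2.cvtColor(vision.camera("top"),cv2.COLOR_BGR2GRAY); 
for o in ["v_block","gear_wheel","shaft"]: print(o,[np.round(x["point"],3) for x in spotter.boxes_of("top",o)[:1]])
```

```text
[0.43111845 0.06571914 0.38753048]
expected px [326 235]
326.1340637207031 233.48916625976562 (23.782100677490234, 24.89337158203125)
[0.43014115 0.06621385] r 0.13636286529745914 q -0.0006459617809721622
v_block [array([ 0.704, -0.096,  0.027])]
gear_wheel [array([ 0.682, -0.2  ,  0.018])]
shaft [array([ 0.435, -0.499,  0.056])]
```

```bash
python3 -c "
from bench import job; print(job.close_job())"
```

```text
the job is handed in; nothing more can be done
None
```

The job is handed in: the blank measured about 0.5 mm and the template about 0.3 mm from flush with the pad, notches aligned. The hold-down bar is home against its stop, the bystanders are unmoved, and it took about 30 s of the 69 s; I did not re-measure the stack after swinging the bar.

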